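Snap the sifter insert into the topping shaker

TASK

The white sifter insert is lying loose in the mouth of the topping shaker. Press it straight down with the tamper, not with the fingers, until it snaps in and is felt to bear on the seat inside; hold it firmly there for a moment, without overloading it. Then stand the tamper upright in the middle of its mat again and leave the other things where they are.

Things in the scene. Friction and masses are not known exactly. Their poses are not given: they have to be found in the camera images.
- shaker: Topping shaker: a plain aluminium can, 69 mm outside and 58 mm inside diameter, rim 66 mm above the counter, fixed in a square wooden block 104x104x22 mm. Origin at the centre of the block's underside, on the counter; z up along the can's axis. Four sprung steel balls inside, 18 mm below the rim, let the insert snap past.
- shaker_rim (a point): Centre of the can's mouth, level with the rim. The insert's seat lies inside the can, screwed in to a depth that differs from shaker to shaker and is not measured: the seated insert's top ends 1 to 10 mm below this point. The seat is hard.
- insert: White plastic sifter insert, a round plug 30 mm high, flat perforated top 52 mm across, bevelled snap bead 55 mm across 8 to 9 mm above its lower face. Origin at the centre of its lower face; z up. It starts lying on the balls, its top about 10 mm above the rim.
- insert_top (a point): Centre of the insert's flat top. Pressed down it resists with up to 7 to 10 N while the bead passes the balls (first 3 to 6 mm), snaps some mm ahead of the pusher, then slides under about 1 N and stays where it is left, until the force rises sharply on the seat. Press slowly; a firm press of about 15 to 20 N, kept over 10 N for half a second, seats it; over 30 N cracks it.
- tamper_center (a point): Centre, half-way up, of the tamper, loose, upright on the mat at the start: 98 mm tall, about 0.35 kg, round steel foot 44 mm across and 22 mm thick, thin waist, dark wooden cylindrical handle 32 mm across from 3 mm below this point to the top, 49 mm above it. The foot's flat underside is 49 mm below this point. z points up to the handle.
- mat: Flat black rubber mat 110x110x6 mm, fixed on the counter, the tamper's place. Origin at the centre of its underside.
- spice_jar: Bystander: white spice jar, 47 mm across, 98 mm tall; origin at the centre of its underside. Leave alone.
- honey_jar: Bystander: honey jar with a yellow lid, 68 mm across, 112 mm tall; origin at the centre of its underside. Leave alone.
- candle: Bystander: small white tea light, 38 mm across, 15 mm tall; origin at the centre of its underside. Leave alone.
- gift_box: Bystander: tan gift box 65x120x32 mm; origin at the centre of its underside. Leave alone.
Things that resemble listed ones, but are neither listed nor needed, are in the scene too. What is shaped like the part that bears tamper_center but red is not meant.

How it is judged:
By the outcome, as a careful person would: the job done as asked, in the order asked, and still so for the second after the job is handed in, with the robot touching nothing.
It also fails if it takes over 45 s, if anything falls off the work surface, if the arm or the gripper's body presses on something with over 40 N, if the wrist force passes 120 N, or if a joint passes its speed limit or range.

ROBOT

A 6-joint arm with a two-finger parallel gripper is mounted at the origin on a cart in front of the work surface, level with it; the furniture and walls round the work are solid. World frame = base frame: x ahead of the robot, y to its left, z up, the work surface at z = 0. Lengths are in m, angles in rad, forces in N, time in s.
With the tool pointing down it reaches from about 0.25 to 0.725 m from the base axis. Payload 4 kg.
Tool frame: the origin (TCP) lies midway between the tips of the shut fingers; the grasp point (between the pads) lies 19 mm behind it; z points along the fingers, y is the line along which they close (so a half turn about z gives the same grasp; the last joint's range is limited). The gripper opens to 85 mm and grips with 20 to 120 N. Pads are 22 mm wide; open, the fingers measure 114 mm over their backs; the gripper's body (76 mm by 85 mm) begins 54 mm behind the grasp point. The pads swing forward as they close: fully open they stand 13 mm farther back than shut.
Start: joints at [1.141, 0.241, 0.005, 1.335, 0, 1.571], TCP at [0.208, 0.455, 0.231] pointing down, gripper open.
Joint ranges: [-2.72, 2.72], [-1.05, 1.87], [-1.09, 1.28], [-1.99, 2.15], [-1.42, 1.44], [-3.14, 3.14]. Speed limits (rad/s): [2.79, 2.79, 3.14, 3.14, 3.14, 3.14].

INTERFACE

Orientations are given as a rotation vector (axis times angle).
In Python, from cell import arm gives the robot as it stands. The module is installed in compiled form; this text tells all that it offers.
- The arm moves only by the tool step_arm, never from a script. Its argument "steps" is text: rows parted by semicolons, each of 7 numbers parted by spaces: the shift along the tool's x, y, z in mm, then the turn, a rotation vector about the tool's x, y, z in degrees, then the finger opening in mm, from 0 to 85.4. A call has exactly 5 rows; each row is the pose to reach, as a shift and turn from the pose commanded when the call began, along the tool's axes at that moment; what a row does not reach only later rows make up. A row lasts 1/8 s, in which the tool goes at most 62.5 mm and 10.7 degrees, less where a joint would pass 70% of its speed; a pose out of reach is approached as far as the arm can. A call with a gripper value outside its range is refused whole. The fingers move at their own pace and stop on an object; the grip force is fixed at half the most. Time passes only in rows, so rows that repeat a pose let the fingers close, or fill a call up. It gives the time, the measured TCP pose, the force, the opening and the grip force at its end, in the units of the state.
- arm.state(): the state, without advancing time (a new reading comes with each control period).
- arm.get_image(name): name is "scene" or "top"; returns (picture, depth): 480x640x3 uint8, red, green, blue; 480x640 float32, m along the optical axis (not along the pixel's ray), 0 where there is no reading.
- arm.get_calibration(name): a dict with "vertical_fov" (degrees; the focal length in pixels is half the picture's height over the tangent of half this angle, whatever the lens; pixels are square), "cx", "cy" (the principal point, pixels), "R" (3x3) and "t" (3): a world point X has camera coordinates R X + t. Camera axes: x right, y down, z forward; pixel columns grow to the right and rows downward; lengths in m; the calibration is good to about 2 mm. A picture is of the moment at which its call begins. get_calibration takes no time and is no camera call.
- arm.hand_in(): hands the job in; it is judged then, once.
Trained networks look in the newest picture that a camera, given by its name, has taken for a name from the list of things; names that differ only in an ending like _2 or _b are one class to them, and where a whole thing is asked for, a point or a joint stands for the part that bears it (a point fixed in the world has none). Each returns a list of dicts, best first, with "conf" (0 to 1); they miss things now and then, are a little off and sometimes report something else, mostly with a low value. They report only what shows in the picture. A call takes as long as a camera call. They do not tell look-alikes from the thing itself.
- arm.search_frame(camera, thing): "point" ([column, row] in pixels, amid what is visible of it).
- arm.pinpoint(camera, thing): "point" ([column, row] in pixels: a listed point, or the origin of a listed thing).
The state is a dict: "t": time; "joint_pos": joint angles; "qvel": joint speeds; "tau": joint torques, N m; "ee_pos": TCP position; "tool_rot": TCP orientation; "wrist_force": force on the tool from outside, world axes, zero at the start; "torque": the same for the moment, N m; "opening": finger opening in m; "finger_force": force on a finger pad.
Only numpy, scipy, OpenCV 4.12 (cv2) and the standard library are available. Lean on these libraries where they do the work, as an engineer would, in place of code of your own. Each camera call takes 0.05 s, during which the arm holds its last target. There are 200 camera calls.

## Working session

There is one attempt and no reset: what is moved stays moved. The work goes in short steps, Python scripts to look and compute and a tool call to move; the robot and the scene stay as the last step left them, time stands still between calls to the robot, and variables do not carry over. Pictures are saved under pics/ and viewed, at most 10 in all, crops included, and the job is handed in when it is done.

Besides the shell and the picture viewer there is one more tool, called after "Emit:" in YAML: its name, and indented under it one key for each argument. step_arm: Moves the arm, as the interface text tells. Its arguments: {"type":"object","properties":{"steps":{"type":"string"}},"required":["steps"]}

```bash
mkdir -p pics
cat > h.py <<'E'
import numpy as np, cv2
from cell import arm
def cam(n):
    c=arm.get_calibration(n); f=240/np.tan(np.radians(c["vertical_fov"])/2)
    return f,c["cx"],c["cy"],np.array(c["R"]),np.array(c["t"])
def at_z(n,p,z):
    f,cx,cy,R,t=cam(n); d=R.T@np.array([(p[0]-cx)/f,(p[1]-cy)/f,1]); o=-R.T@t
    return o+d*(z-o[2])/d[2]
def cloud(n,depth):
    f,cx,cy,R,t=cam(n); v,u=np.mgrid[:480,:640]
    P=np.stack([(u-cx)/f*depth,(v-cy)/f*depth,depth],-1); return (P-t)@R
E
python3 - <<'E'
from h import *
for n in("scene","top"):
    im,d=arm.get_image(n); cv2.imwrite(f"pics/{n}0.png",im[:,:,::-1]); np.save(f"{n}.npy",d)
    f,cx,cy,R,t=cam(n); print(n,f,cx,cy,-R.T@t)
    for th,z in(("tamper_center",.055),("insert_top",.076),("shaker_rim",.066),("mat",0)):
        for r in arm.pinpoint(n,th)[:3]: print(th,np.round(r["point"]),round(r["conf"],2),at_z(n,r["point"],z).round(4))
print(arm.state())
E
```

```text
scene 622.5117345268602 326.16926047415086 226.24161446290967 [ 0.02617855 -0.70796466  0.99143656]
tamper_center [318. 177.] 0.93 [0.6479 0.2198 0.055 ]
tamper_center [236. 218.] 0.72 [0.423  0.2026 0.055 ]
tamper_center [277. 195.] 0.66 [0.5358 0.2179 0.055 ]
insert_top [367. 273.] 0.73 [ 0.5512 -0.0958  0.076 ]
shaker_rim [367. 282.] 0.7 [ 0.5419 -0.1087  0.066 ]
mat [277. 207.] 0.73 [0.5431 0.2353 0.    ]
mat [365. 283.] 0.45 [ 0.5742 -0.0649  0.    ]
top 586.3424550084966 313.08896537542546 250.78814263084925 [0.27219592 0.04505533 1.41010708]
tamper_center [237. 260.] 0.79 [0.5451 0.2273 0.055 ]
tamper_center [244. 312.] 0.62 [0.4216 0.2086 0.055 ]
insert_top [372. 257.] 0.62 [ 0.544  -0.0887  0.076 ]
insert_top [306. 214.] 0.19 [0.6498 0.0639 0.076 ]
shaker_rim [378. 258.] 0.68 [ 0.544  -0.1039  0.066 ]
mat [237. 267.] 0.8 [0.5392 0.2345 0.    ]
{'t': 0.5, 'joint_pos': array([ 1.14100856e+00,  2.40590296e-01,  4.95210778e-03,  1.33521276e+00,
       -1.01188278e-05,  1.57080647e+00]), 'qvel': array([-6.88506111e-04, -2.31768849e-03, -2.47977489e-05,  8.42168933e-04,
       -7.63558997e-04,  2.07392441e-03]), 'tau': array([ 2.05511128e-04, -3.71856916e+01,  2.52462602e+01,  2.72536141e-03,
        1.38978621e-05, -4.02076708e-06]), 'ee_pos': array([0.20832964, 0.45449945, 0.231293  ]), 'tool_rot': array([-6.69940196e-01, -3.06932785e+00,  8.72204548e-05]), 'wrist_force': array([ 0.26416322,  0.08220291, -0.0308827 ]), 'torque': array([-0.06050168, -0.02585887, -0.04118867]), 'finger_force': 0.0, 'opening': 0.08536003266403115}
```

View pics/scene0.png

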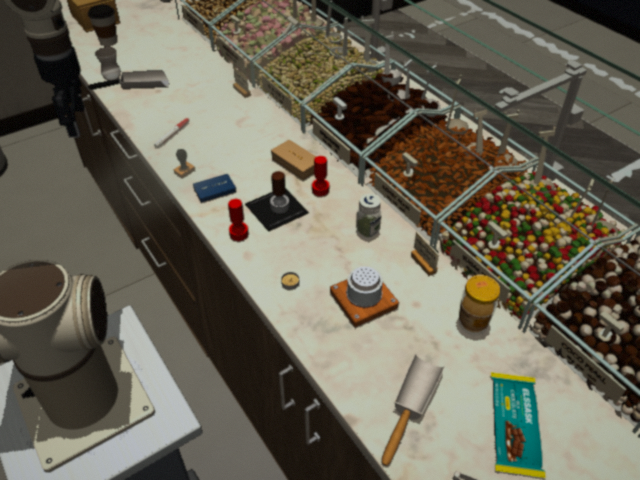

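View pics/top0.png

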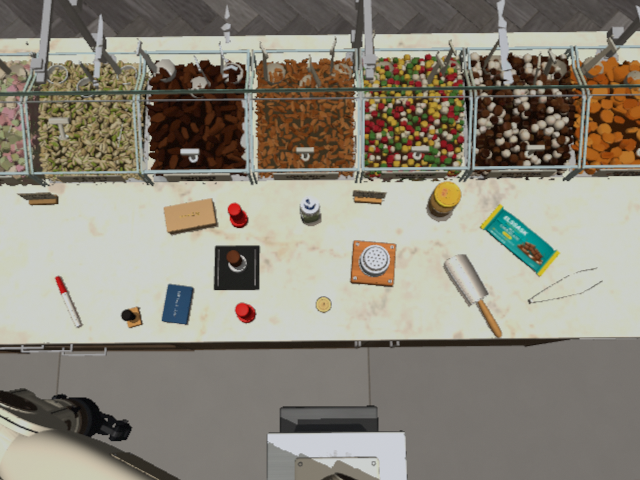

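The scene picture shows three tamper-shaped things: dark-handled on the black mat at (278,192), and red ones at (320,175) and (237,218). The dark one fits. The shaker with its white insert is at scene (366,288) and top (374,260). I'll confirm with a crop and measure with depth.

Run:
```python
from h import *
for n in("scene","top"):
    P=cloud(n,np.load(n+".npy")); im=cv2.imread(f"pics/{n}0.png").astype(int)
    def sel(c,r,lo,hi,name,extra=True):
        m=(np.hypot(P[...,0]-c[0],P[...,1]-c[1])<r)&(P[...,2]>lo)&(P[...,2]<hi)&extra
        q=P[m]; 
        if len(q)<4: print(n,name,len(q));return
        (x,y),rad=cv2.minEnclosingCircle(q[:,:2].astype(np.float32))
        print(n,name,len(q),"mean",q.mean(0).round(4),"circ",round(x,4),round(y,4),round(rad,4),"zmed",np.median(q[:,2]).round(4))
    sel((.54,.23),.05,.098,.12,"tamper top"); sel((.54,.23),.05,.015,.04,"foot")
    sel((.54,-.1),.05,.071,.09,"insert top"); sel((.54,-.1),.05,.055,.0705,"rim")
    dark=(im.max(-1)<60); sel((.54,.23),.09,-.003,.012,"mat",dark)
    m=dark&(np.hypot(P[...,0]-.54,P[...,1]-.23)<.09)&(abs(P[...,2]-.005)<.006)
    print(cv2.minAreaRect(P[m][:,:2].astype(np.float32)))
    m=(np.hypot(P[...,0]-.54,P[...,1]+.1)<.09)&(abs(P[...,2]-.021)<.005)
    print("block",cv2.minAreaRect(P[m][:,:2].astype(np.float32)))
im=cv2.imread("pics/scene0.png")
cv2.imwrite("pics/crop.png",cv2.resize(im[140:330,200:420],None,fx=3,fy=3,interpolation=2))
```

```text
scene tamper top 99 mean [0.5454 0.2264 0.1014] circ 0.5452 0.2256 0.0171 zmed 0.101
scene foot 220 mean [0.542  0.2206 0.0262] circ 0.5463 0.2272 0.0238 zmed 0.026
scene insert top 418 mean [ 0.5436 -0.1007  0.0747] circ 0.5439 -0.1002 0.0271 zmed 0.0748
scene rim 379 mean [ 0.534  -0.1117  0.0627] circ 0.5425 -0.1 0.0356 zmed 0.0628
scene mat 1091 mean [0.5305 0.2233 0.0041] circ 0.5375 0.2298 0.0733 zmed 0.004
((0.5391566753387451, 0.2313966602087021), (0.1130489856004715, 0.10892835259437561), 89.8803939819336)
block ((0.5434268712997437, -0.09951692819595337), (0.10640837997198105, 0.10468941926956177), 84.75133514404297)
top tamper top 140 mean [0.5442 0.2297 0.1036] circ 0.5447 0.2298 0.0158 zmed 0.1036
top foot 133 mean [0.5368 0.2246 0.0269] circ 0.5527 0.2305 0.03 zmed 0.0273
top insert top 372 mean [ 0.5425 -0.0972  0.0761] circ 0.5467 -0.1006 0.0312 zmed 0.0759
top rim 269 mean [ 0.539  -0.0956  0.0637] circ 0.5424 -0.0979 0.0354 zmed 0.0642
top mat 1380 mean [0.5314 0.2342 0.0054] circ 0.5367 0.2344 0.0739 zmed 0.0055
((0.5364729762077332, 0.2353082299232483), (0.10809463262557983, 0.10667116194963455), 0.15931753814220428)
block ((0.5431200861930847, -0.09751066565513611), (0.10440770536661148, 0.1045796275138855), 84.44392395019531)
```

View pics/crop.png

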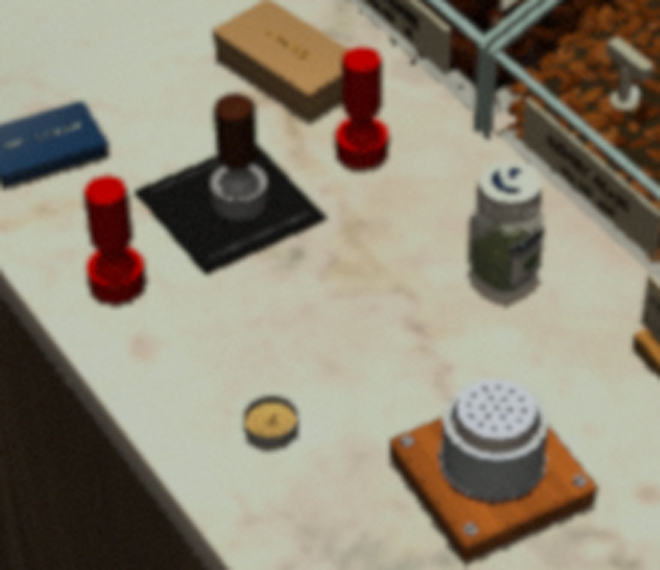

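The crop confirms it: the dark-handled tamper stands on the black mat between the two red look-alikes, and the insert lies in the can at lower right. I'm moving toward the tamper now.

Emit:
step_arm:
  steps: "-50 -8 5 0 0 -5 85; -100 -16 10 0 0 -10 85; -150 -25 15 0 0 -15 85; -200 -33 20 0 0 -20 85; -250 -41 25 0 0 -24.6 85"

```text
t: 1.12
ee_pos: [0.4199, 0.3122, 0.2064]
tool_rot: [-0.004, 3.141, 0.001]
wrist_force: [-0.0, 0.1, -0.0]
opening: 0.0848
finger_force: 0.0
```

```bash
cat >> h.py <<'E'
from scipy.spatial.transform import Rotation as Ro
def go(w):
    s=arm.state(); R=Ro.from_rotvec(s["tool_rot"]).as_matrix()
    print("t",s["t"],"p",s["ee_pos"].round(4),"F",s["wrist_force"].round(2),"T",s["torque"].round(2),"open",round(s["opening"],4),"ff",s["finger_force"])
    print("R",R.round(3).tolist(),"j",s["joint_pos"].round(2)); print("tool shift mm",(1000*R.T@(np.array(w)-s["ee_pos"])).round(1))
E
python3 -c "
from h import *
go([.545,.228,.18])"
```

```text
t 1.125 p [0.4199 0.3122 0.2064] F [-0.01  0.11 -0.  ] T [ 0.04 -0.01  0.01] open 0.0848 ff 0.0
R [[-1.0, -0.002, 0.0], [-0.002, 1.0, 0.001], [-0.0, 0.001, -1.0]] j [0.64 0.3  0.02 1.29 0.   0.64]
tool shift mm [-124.9  -84.5   26.4]
```

Emit:
step_arm:
  steps: "-40 -28 8 0 0 0 85; -83 -56 16 0 0 0 85; -125 -84 26 0 0 0 85; -125 -84 26 0 0 0 85; -125 -84 26 0 0 0 85"

```text
t: 1.75
ee_pos: [0.5431, 0.2289, 0.18]
tool_rot: [-0.002, -3.141, -0.0]
wrist_force: [-0.2, 0.2, -0.5]
opening: 0.0851
finger_force: 0.0
```

```bash
python3 -c "
from h import *
go([.545,.228,.056])
im,d=arm.get_image('scene');cv2.imwrite('pics/a.png',cv2.resize(im[60:300,180:420,::-1],None,fx=2.5,fy=2.5))"
```

```text
t 1.75 p [0.5431 0.2289 0.18  ] F [-0.18  0.24 -0.54] T [ 0.06  0.03 -0.01] open 0.0851 ff 0.0
R [[-1.0, 0.001, -0.001], [0.001, 1.0, 0.0], [0.001, 0.0, -1.0]] j [0.4  0.44 0.16 1.29 0.   0.4 ]
tool shift mm [ -2.   -0.9 124. ]
```

View pics/a.png

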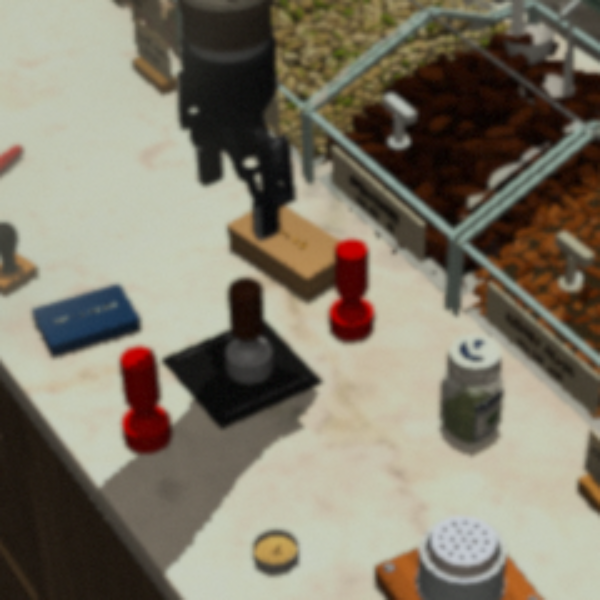

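The open fingers stand above the tamper, and the red ones are clear. I'm descending and gripping.

Emit:
step_arm:
  steps: "-1 -1 30 0 0 0 85; -2 -1 60 0 0 0 85; -2 -1 90 0 0 0 85; -2 -1 115 0 0 0 85; -2 -1 124 0 0 0 85"

```text
t: 2.42
ee_pos: [0.5435, 0.2288, 0.0553]
tool_rot: [0.003, -3.139, 0.001]
wrist_force: [0.1, -0.1, -0.0]
opening: 0.0853
finger_force: 0.0
```

Emit:
step_arm:
  steps: "0 0 0 0 0 0 50; 0 0 0 0 0 0 40; 0 0 0 0 0 0 30; 0 0 0 0 0 0 15; 0 0 0 0 0 0 15"

```text
t: 3.05
ee_pos: [0.5464, 0.2287, 0.0577]
tool_rot: [0.001, 3.139, 0.003]
wrist_force: [-0.2, 2.1, 5.3]
opening: 0.0309
finger_force: 58.7
```

```bash
python3 -c "
from h import *
go([.545,.228,.156])"
```

```text
t 3.05 p [0.5464 0.2287 0.0577] F [-0.16  2.15  5.31] T [ 0.24  0.14 -0.06] open 0.0309 ff 58.65799427032471
R [[-1.0, 0.0, 0.002], [0.0, 1.0, 0.002], [-0.002, 0.002, -1.0]] j [ 0.4   0.54 -0.01  1.01  0.    0.4 ]
tool shift mm [  1.2  -0.5 -98.3]
```

Emit:
step_arm:
  steps: "0 0 -10 0 0 0 15; 0 0 -35 0 0 0 15; 0 0 -65 0 0 0 15; 0 -5 -90 0 0 0 15; 0 -25 -100 0 0 0 15"

```text
t: 3.68
ee_pos: [0.5459, 0.203, 0.1574]
tool_rot: [-0.002, 3.14, 0.0]
wrist_force: [0.3, -0.8, -3.5]
opening: 0.0309
finger_force: 59.5
```

Emit:
step_arm:
  steps: "0 -30 0 0 0 0 15; 0 -65 0 0 0 0 15; 0 -105 0 0 0 0 15; 0 -145 0 0 0 0 15; 0 -185 0 0 0 0 15"

```text
t: 4.3
ee_pos: [0.5438, 0.0154, 0.155]
tool_rot: [-0.002, -3.139, 0.001]
wrist_force: [1.0, 0.0, -2.3]
opening: 0.0305
finger_force: 59.5
```

```bash
python3 -c "
from h import *
go([.5435,-.0995,.15])"
```

```text
t 4.3 p [0.5438 0.0154 0.155 ] F [ 0.98  0.03 -2.28] T [-0.04 -0.04  0.02] open 0.0305 ff 59.50323700904846
R [[-1.0, 0.001, -0.003], [0.001, 1.0, -0.001], [0.003, -0.001, -1.0]] j [ 0.03  0.37 -0.01  1.19 -0.    0.03]
tool shift mm [ 1.000e-01 -1.149e+02  5.100e+00]
```

Emit:
step_arm:
  steps: "0 -35 0 0 0 0 15; 0 -75 0 0 0 0 15; 0 -105 0 0 0 0 15; 0 -114 0 0 0 0 15; 0 -114 0 0 0 0 15"

```text
t: 4.92
ee_pos: [0.5443, -0.0967, 0.1555]
tool_rot: [-0.004, -3.14, -0.001]
wrist_force: [-0.1, 0.1, -3.2]
opening: 0.0309
finger_force: 59.8
```

Run:
```python
from h import *
go([.5435,-.0995,.138])
for n in("scene","top"):
    im,d=arm.get_image(n); P=cloud(n,d)
    if n=="scene":cv2.imwrite('pics/b.png',cv2.resize(im[180:340,290:450,::-1],None,fx=3.5,fy=3.5,interpolation=2))
    for lo,hi,nm in((.086,.135,"foot/handle"),(.071,.08,"insert"),(.105,.122,"foot"),(.08,.13,"foot all")):
        m=(np.hypot(P[...,0]-.5435,P[...,1]+.0995)<.045)&(P[...,2]>lo)&(P[...,2]<hi); q=P[m]
        if len(q)>5:
            (x,y),r=cv2.minEnclosingCircle(q[:,:2].astype(np.float32)); print(n,nm,len(q),q.mean(0).round(4),q.min(0).round(4),q.max(0).round(4),round(x,4),round(y,4),round(r,4))
```

```text
t 4.925 p [ 0.5443 -0.0967  0.1555] F [-0.1   0.14 -3.23] T [ 0.04 -0.02 -0.04] open 0.0309 ff 59.809715151786804
R [[-1.0, 0.002, -0.002], [0.002, 1.0, 0.001], [0.002, 0.001, -1.0]] j [-0.18  0.39  0.01  1.2   0.   -0.17]
tool shift mm [ 0.8 -2.8 17.5]
scene foot/handle 380 [ 0.5368 -0.1058  0.1206] [ 0.5207 -0.1213  0.1   ] [ 0.565  -0.0767  0.1346] 0.5423 -0.0995 0.0229
scene insert 311 [ 0.5399 -0.105   0.0745] [ 0.5173 -0.1266  0.071 ] [ 0.5699 -0.0762  0.0789] 0.5437 -0.1009 0.0266
scene foot 152 [ 0.5342 -0.1097  0.1144] [ 0.5208 -0.1213  0.1053] [ 0.5638 -0.0795  0.122 ] 0.5422 -0.1008 0.0217
scene foot all 356 [ 0.5367 -0.106   0.1197] [ 0.5207 -0.1213  0.0809] [ 0.565  -0.0767  0.1299] 0.5423 -0.0995 0.0229
top insert 10 [ 0.5462 -0.0729  0.0765] [ 0.5375 -0.0757  0.0717] [ 0.5548 -0.0661  0.079 ] 0.5462 -0.0741 0.0089
```

View pics/b.png

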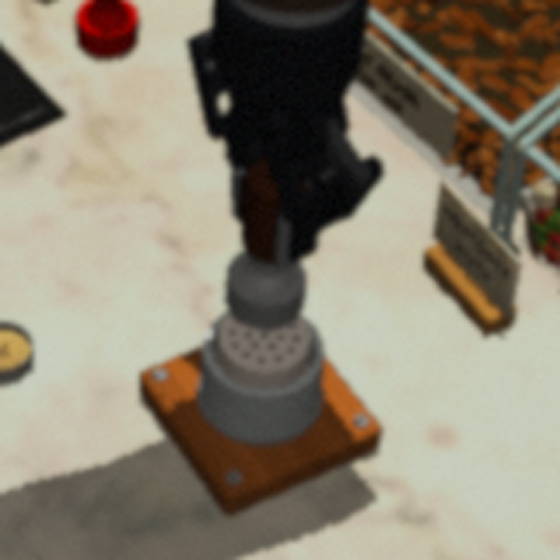

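The steel foot hangs centred over the insert, within about 1–2 mm. I'm lowering to just above contact.

Emit:
step_arm:
  steps: "-1 -1 8 0 0 0 15; -1 -1 15 0 0 0 15; -1 -1 20 0 0 0 15; -1 -1 23 0 0 0 15; -1 -1 23 0 0 0 15"

```text
t: 5.65
ee_pos: [0.5462, -0.0969, 0.133]
tool_rot: [-0.001, -3.141, -0.0]
wrist_force: [-0.1, 1.4, -3.2]
opening: 0.0309
finger_force: 59.8
```

Emit:
step_arm:
  steps: "0 0 1 0 0 0 15; 0 0 2 0 0 0 15; 0 0 3 0 0 0 15; 0 0 4 0 0 0 15; 0 0 4 0 0 0 15"

```text
t: 6.28
ee_pos: [0.5462, -0.097, 0.1292]
tool_rot: [-0.001, -3.141, -0.0]
wrist_force: [-0.2, -0.4, -3.9]
opening: 0.031
finger_force: 59.8
```

Emit:
step_arm:
  steps: "0 0 0.5 0 0 0 15; 0 0 1 0 0 0 15; 0 0 1.5 0 0 0 15; 0 0 2 0 0 0 15; 0 0 2 0 0 0 15"

```text
t: 6.9
ee_pos: [0.5464, -0.0971, 0.1275]
tool_rot: [0.001, 3.141, -0.0]
wrist_force: [-0.0, -0.8, -3.0]
opening: 0.0307
finger_force: 59.8
```

Emit:
step_arm:
  steps: "0 0 0.5 0 0 0 15; 0 0 1 0 0 0 15; 0 0 1.5 0 0 0 15; 0 0 2 0 0 0 15; 0 0 2 0 0 0 15"

```text
t: 7.52
ee_pos: [0.5467, -0.097, 0.1257]
tool_rot: [0.001, 3.141, -0.0]
wrist_force: [-0.5, -1.1, 1.9]
opening: 0.0307
finger_force: 59.9
```

Emit:
step_arm:
  steps: "0 0 0.5 0 0 0 15; 0 0 1 0 0 0 15; 0 0 1.5 0 0 0 15; 0 0 2 0 0 0 15; 0 0 2 0 0 0 15"

```text
t: 8.15
ee_pos: [0.5463, -0.097, 0.1229]
tool_rot: [-0.001, -3.141, 0.0]
wrist_force: [0.2, -0.5, 2.5]
opening: 0.0308
finger_force: 60.1
```

Emit:
step_arm:
  steps: "0 0 0.5 0 0 0 15; 0 0 1 0 0 0 15; 0 0 1.5 0 0 0 15; 0 0 2 0 0 0 15; 0 0 2 0 0 0 15"

```text
t: 8.78
ee_pos: [0.5455, -0.0967, 0.1205]
tool_rot: [-0.001, -3.139, -0.001]
wrist_force: [-0.1, -0.4, -3.6]
opening: 0.0308
finger_force: 60.0
```

Emit:
step_arm:
  steps: "0 0 0.5 0 0 0 15; 0 0 1 0 0 0 15; 0 0 1.5 0 0 0 15; 0 0 2 0 0 0 15; 0 0 2 0 0 0 15"

```text
t: 9.4
ee_pos: [0.5463, -0.097, 0.1192]
tool_rot: [-0.001, -3.141, -0.0]
wrist_force: [-0.6, 0.6, -4.1]
opening: 0.0306
finger_force: 60.0
```

Emit:
step_arm:
  steps: "0 0 0.5 0 0 0 15; 0 0 1 0 0 0 15; 0 0 1.5 0 0 0 15; 0 0 2 0 0 0 15; 0 0 2 0 0 0 15"

```text
t: 10.02
ee_pos: [0.5464, -0.097, 0.1173]
tool_rot: [0.001, 3.142, -0.0]
wrist_force: [-0.3, 1.2, -3.2]
opening: 0.0309
finger_force: 60.0
```

Emit:
step_arm:
  steps: "0 0 0.5 0 0 0 15; 0 0 1 0 0 0 15; 0 0 1.5 0 0 0 15; 0 0 2 0 0 0 15; 0 0 2 0 0 0 15"

```text
t: 10.65
ee_pos: [0.5466, -0.097, 0.1158]
tool_rot: [0.001, 3.141, -0.0]
wrist_force: [-0.5, -0.0, 0.8]
opening: 0.0305
finger_force: 59.9
```

Emit:
step_arm:
  steps: "0 0 0.5 0 0 0 15; 0 0 1 0 0 0 15; 0 0 1.5 0 0 0 15; 0 0 2 0 0 0 15; 0 0 2 0 0 0 15"

```text
t: 11.28
ee_pos: [0.5471, -0.0969, 0.1156]
tool_rot: [0.0, 3.139, -0.0]
wrist_force: [-2.8, 1.5, 11.2]
opening: 0.0308
finger_force: 61.0
```

Force rises sharply with the foot still: that is the seat, at about 14.5 N. I'm firming up slightly and holding.

Emit:
step_arm:
  steps: "0 0 0.3 0 0 0 15; 0 0 0.6 0 0 0 15; 0 0 0.6 0 0 0 15; 0 0 0.6 0 0 0 15; 0 0 0.6 0 0 0 15"

```text
t: 11.9
ee_pos: [0.5472, -0.0969, 0.1156]
tool_rot: [0.0, 3.138, -0.0]
wrist_force: [-3.2, 1.3, 13.7]
opening: 0.031
finger_force: 61.1
```

Emit:
step_arm:
  steps: "0 0 0 0 0 0 15; 0 0 0 0 0 0 15; 0 0 0 0 0 0 15; 0 0 0 0 0 0 15; 0 0 0 0 0 0 15"

```text
t: 12.52
ee_pos: [0.5472, -0.0969, 0.1156]
tool_rot: [0.0, 3.138, -0.0]
wrist_force: [-3.7, 2.3, 15.2]
opening: 0.0307
finger_force: 61.1
```

```bash
python3 -c "
from h import *
go([.5435,-.0995,.15])"
```

```text
t 12.525 p [ 0.5472 -0.0969  0.1156] F [-3.72  2.32 15.16] T [ 0.25  1.06 -0.02] open 0.0307 ff 61.10955476760864
R [[-1.0, 0.0, 0.003], [0.0, 1.0, -0.0], [-0.003, -0.0, -1.0]] j [-0.18  0.42 -0.05  1.1   0.   -0.18]
tool shift mm [  3.6  -2.6 -34.5]
```

About 18 N held for over a second. I'm lifting off and looking.

Emit:
step_arm:
  steps: "0 0 -3 0 0 0 15; 0 0 -8 0 0 0 15; 0 0 -18 0 0 0 15; 0 0 -38 0 0 0 15; 0 0 -55 0 0 0 15"

```text
t: 13.15
ee_pos: [0.5464, -0.097, 0.1683]
tool_rot: [-0.001, -3.141, -0.0]
wrist_force: [-0.3, 0.1, -2.8]
opening: 0.0311
finger_force: 59.7
```

Emit:
step_arm:
  steps: "0 15 0 0 0 0 15; 0 45 0 0 0 0 15; 0 85 0 0 0 0 15; 0 125 0 0 0 0 15; 0 165 0 0 0 0 15"

```text
t: 13.78
ee_pos: [0.5454, 0.0702, 0.1666]
tool_rot: [0.0, -3.14, -0.0]
wrist_force: [0.8, -0.5, -3.7]
opening: 0.0307
finger_force: 59.8
```

Run:
```python
from h import *
go([.538,.233,.15])
im,d=arm.get_image("scene"); P=cloud("scene",d)
cv2.imwrite('pics/c.png',cv2.resize(im[220:340,310:430,::-1],None,fx=4.5,fy=4.5,interpolation=2))
r=np.hypot(P[...,0]-.5435,P[...,1]+.1005)
for a,b in((0,.02),(.02,.025),(.025,.03),(.03,.034)):
    z=P[(r>=a)&(r<b)][:,2]; print(a,np.percentile(z,[10,50,90]).round(4))
```

```text
t 13.775 p [0.5454 0.0702 0.1666] F [ 0.84 -0.51 -3.72] T [-0.07 -0.03 -0.04] open 0.0307 ff 59.79101121425629
R [[-1.0, -0.0, -0.002], [-0.0, 1.0, 0.0], [0.002, 0.0, -1.0]] j [0.13 0.38 0.02 1.22 0.   0.13]
tool shift mm [  7.4 162.8  16.6]
0 [0.0599 0.0624 0.0646]
0.02 [0.0588 0.0623 0.0645]
0.025 [0.0493 0.0614 0.0648]
0.03 [0.026  0.0506 0.0647]
```

View pics/c.png

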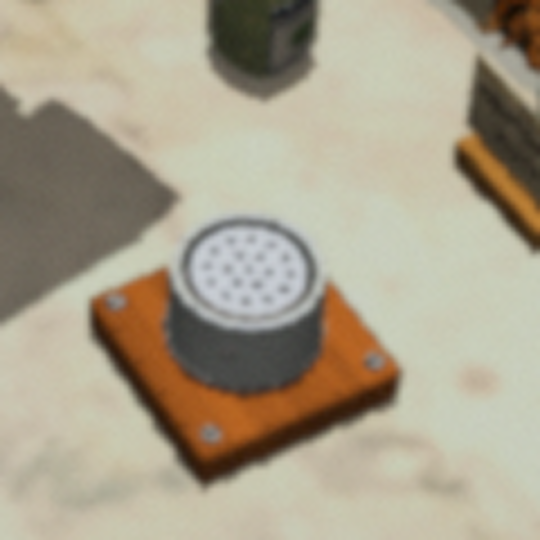

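The insert sits flat about 2 mm below the rim, centred at crop (248,268). Now I'm returning the tamper to the mat centre.

Emit:
step_arm:
  steps: "2 40 0 0 0 0 15; 4 80 0 0 0 0 15; 6 120 0 0 0 0 15; 7 150 0 0 0 0 15; 7 164 0 0 0 0 15"

```text
t: 14.45
ee_pos: [0.5383, 0.234, 0.1666]
tool_rot: [0.004, -3.14, 0.001]
wrist_force: [0.0, -0.1, -2.9]
opening: 0.0308
finger_force: 60.3
```

Emit:
step_arm:
  steps: "0 0 20 0 0 0 15; 0 0 40 0 0 0 15; 0 0 60 0 0 0 15; 0 0 75 0 0 0 15; 0 0 80 0 0 0 15"

```text
t: 15.08
ee_pos: [0.5387, 0.2314, 0.0863]
tool_rot: [-0.001, -3.139, 0.002]
wrist_force: [-0.0, -0.3, -3.8]
opening: 0.0308
finger_force: 60.5
```

Run:
```python
from h import *
go([.539,.2343,.0577])
im,d=arm.get_image("scene"); P=cloud("scene",d)
cv2.imwrite('pics/d.png',cv2.resize(im[130:260,210:340,::-1],None,fx=4.5,fy=4.5,interpolation=2))
m=(np.hypot(P[...,0]-.538,P[...,1]-.231)<.028)&(P[...,2]>.035)&(P[...,2]<.055);q=P[m]
print(len(q),q.min(0),q.max(0),cv2.minEnclosingCircle(q[:,:2].astype(np.float32)))
```

```text
t 15.075 p [0.5387 0.2314 0.0863] F [-0.05 -0.28 -3.84] T [ 0.02 -0.   -0.04] open 0.0308 ff 60.53122043609619
R [[-1.0, 0.001, -0.002], [0.001, 1.0, -0.001], [0.002, -0.001, -1.0]] j [ 0.41  0.51  0.01  1.07 -0.    0.41]
tool shift mm [-0.4  2.9 28.6]
184 [0.51620853 0.20619861 0.03518561] [0.56072738 0.25103564 0.05495359] ((0.5377994179725647, 0.2280980348587036), 0.02307846024632454)
```

View pics/d.png

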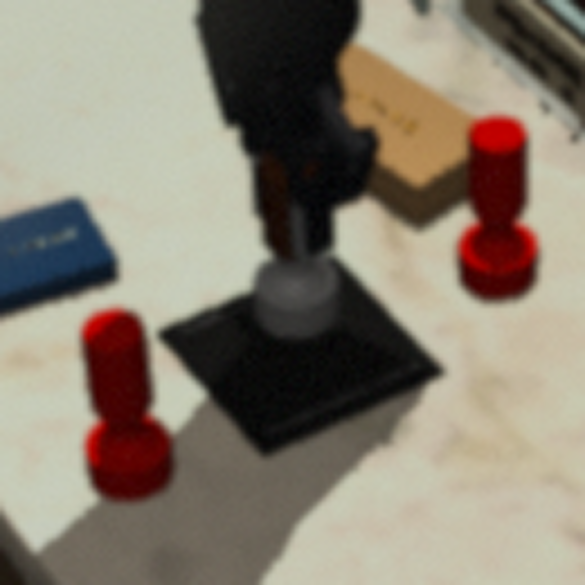

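The tamper hovers over the mat about 3 mm short in y. I'm correcting and lowering.

Emit:
step_arm:
  steps: "-1 3 6 0 0 0 15; -1 3 12 0 0 0 15; -1 3 18 0 0 0 15; -1 3 22 0 0 0 15; -1 3 24 0 0 0 15"

```text
t: 15.75
ee_pos: [0.5403, 0.235, 0.0633]
tool_rot: [-0.001, -3.141, 0.0]
wrist_force: [-0.5, 0.8, -3.8]
opening: 0.0309
finger_force: 60.5
```

Emit:
step_arm:
  steps: "0 0 1 0 0 0 15; 0 0 2 0 0 0 15; 0 0 3 0 0 0 15; 0 0 4 0 0 0 15; 0 0 4 0 0 0 15"

```text
t: 16.38
ee_pos: [0.5404, 0.235, 0.0596]
tool_rot: [-0.001, -3.141, 0.0]
wrist_force: [0.1, -0.1, -3.0]
opening: 0.0311
finger_force: 60.5
```

Emit:
step_arm:
  steps: "0 0 0.5 0 0 0 15; 0 0 1 0 0 0 15; 0 0 1.5 0 0 0 15; 0 0 2 0 0 0 15; 0 0 2 0 0 0 15"

```text
t: 17.0
ee_pos: [0.5405, 0.235, 0.0578]
tool_rot: [0.001, 3.141, 0.0]
wrist_force: [-0.3, -0.1, -2.9]
opening: 0.0308
finger_force: 60.7
```

```bash
python3 -c "
from h import *
go([.539,.2343,.0577])"
```

```text
t 17.0 p [0.5405 0.235  0.0578] F [-0.26 -0.13 -2.88] T [-0.04  0.1  -0.01] open 0.0308 ff 60.65291404724121
R [[-1.0, 0.0, 0.0], [0.0, 1.0, 0.0], [-0.0, 0.0, -1.0]] j [ 0.41  0.54 -0.02  1.01 -0.    0.41]
tool shift mm [ 1.5 -0.7  0.1]
```

Emit:
step_arm:
  steps: "0 0 0.5 0 0 0 15; 0 0 1 0 0 0 15; 0 0 1.2 0 0 0 15; 0 0 1.2 0 0 0 15; 0 0 1.2 0 0 0 15"

```text
t: 17.62
ee_pos: [0.5407, 0.2351, 0.0577]
tool_rot: [0.001, 3.14, 0.001]
wrist_force: [-2.4, -1.7, 5.9]
opening: 0.031
finger_force: 61.2
```

Emit:
step_arm:
  steps: "0 0 -0.8 0 0 0 15; 0 0 -0.8 0 0 0 33; 0 0 -0.8 0 0 0 45; 0 0 -0.8 0 0 0 65; 0 0 -0.8 0 0 0 85"

```text
t: 18.25
ee_pos: [0.5406, 0.235, 0.0572]
tool_rot: [0.001, 3.141, -0.0]
wrist_force: [-0.6, -0.2, -0.3]
opening: 0.0793
finger_force: 0.0
```

Emit:
step_arm:
  steps: "0 0 0 0 0 0 85; 0 0 -10 0 0 0 85; 0 0 -40 0 0 0 85; 0 0 -80 0 0 0 85; 0 0 -120 0 0 0 85"

```text
t: 18.88
ee_pos: [0.5405, 0.235, 0.1792]
tool_rot: [0.001, 3.141, 0.0]
wrist_force: [1.1, 1.4, 0.4]
opening: 0.0847
finger_force: 0.0
```

Run:
```python
from h import *
go([.539,.2343,.0577])
im,d=arm.get_image("scene"); P=cloud("scene",d)
cv2.imwrite('pics/e.png',cv2.resize(im[130:330,210:410,::-1],None,fx=3,fy=3,interpolation=2))
for lo,hi,r in((.098,.115,.03),(.015,.04,.035)):
    m=(np.hypot(P[...,0]-.539,P[...,1]-.2314)<r)&(P[...,2]>lo)&(P[...,2]<hi);q=P[m]
    print(len(q),q.mean(0),cv2.minEnclosingCircle(q[:,:2].astype(np.float32)))
m=(im.max(-1)<60)&(np.hypot(P[...,0]-.54,P[...,1]-.23)<.09)&(abs(P[...,2]-.005)<.006)
print(cv2.minAreaRect(P[m][:,:2].astype(np.float32)))
```

```text
t 18.875 p [0.5405 0.235  0.1792] F [1.1  1.4  0.41] T [ 0.01  0.   -0.  ] open 0.0847 ff 0.0
R [[-1.0, 0.0, 0.0], [0.0, 1.0, 0.0], [-0.0, 0.0, -1.0]] j [ 0.41  0.44  0.16  1.29 -0.    0.41]
tool shift mm [  1.5  -0.7 121.5]
103 [0.53918788 0.2316136  0.1016229 ] ((0.5398750901222229, 0.23152822256088257), 0.017030244693160057)
222 [0.53626908 0.2263737  0.02617923] ((0.5393048524856567, 0.23208840191364288), 0.025158699601888657)
((0.5377625226974487, 0.23091375827789307), (0.11296262592077255, 0.10882209241390228), 89.90717315673828)
```

View pics/e.png

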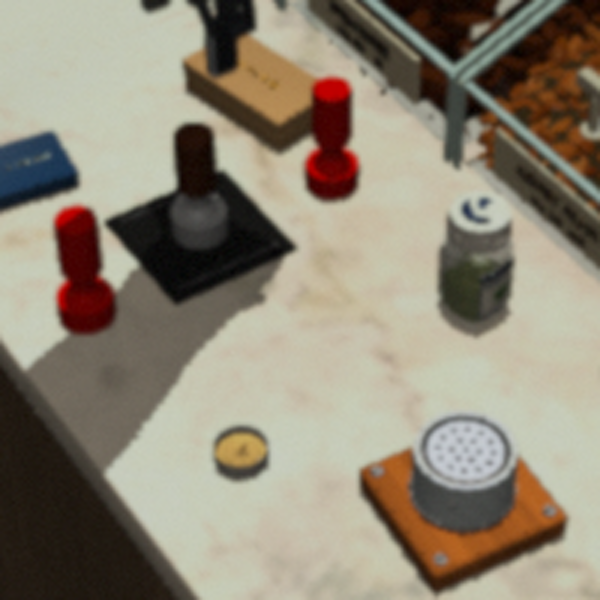

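The tamper stands upright at the mat centre (within about 2 mm), the insert is seated flat, everything else is unmoved, and the gripper is clear. I'm handing in.

```bash
python3 -c "
from cell import arm
print(arm.hand_in())"
```

```text
the job is handed in; nothing more can be done
None
```

I pressed the insert down with the tamper until it snapped in, held it on its seat at about 15–18 N for over a second, stood the tamper back upright within about 2 mm of the mat's centre, and handed the job in at about 19 s; no result came back.

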